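# Hold the ink cartridge down in the chip reader

### The arm

A 6-joint arm with a two-finger parallel gripper is mounted at the origin on the work surface. World frame = base frame: x ahead of the robot, y to its left, z up, the work surface at z = 0. Lengths are in m, angles in rad, forces in N, time in s.
With the tool pointing down it reaches from about 0.275 to 0.85 m from the base axis. Payload 19 kg.
Tool frame: the origin (TCP) lies on the front face of the gripper's body, between the roots of the fingers; the fingertips stand 73 mm ahead of it and the grasp point (between the pads) lies 54 mm ahead of it (nose_length is the distance from the TCP to the fingertips, in m); z points along the fingers, x is the direction in which the jaws open and shut, and the axes are right-handed (so a half turn about z gives the same grasp; the last joint's range is limited). The gripper opens to 85 mm and grips with 20 to 120 N. Pads are 22 mm wide; open, the fingers measure 114 mm over their backs; the gripper's body (76 mm by 85 mm) begins 54 mm behind the grasp point. The pads swing forward as they close: fully open they stand 13 mm farther back than shut.
Start: joints at [0.994, 0.15, 1.437, -0, 1.554, -0.134], TCP at [0.246, 0.52, 0.304] pointing down, gripper open.
Joint ranges: [-2.8, 2.8], [-0.68, 2.1], [0.12, 2.68], [-1.39, 4.53], [0.16, 2.79], [-2.81, 2.81]. Speed limits (rad/s): [1.89, 1.89, 2.22, 3.01, 3.01, 3.01].

### API

Orientations are given as a unit quaternion [w, x, y, z].
In Python, from bench import read_state, capture, close_job, boxes_of, trace, nose_length gives the robot as it stands.
- The arm moves only by the tool send_rows, never from a script. Its argument "plan" is a list of rows, each a list of 4 numbers: the shift along the tool's x, y, z in m, then the turn about the tool's z in rad. In form: [[x, y, z, roll], ...]. A call has 1 to 5 rows; each row shifts and turns the commanded pose from where the row before left it, along the tool's axes as they then stand; what a row does not reach is not made up. A row lasts 1/12 s, in which the tool goes at most 41.7 mm and 7.16 degrees, less where a joint would pass 70% of its speed; a pose out of reach is approached as far as the arm can. A call with a gripper value outside its range is refused whole. "grip" is the finger opening in m, from 0 to 0.0854, set as the call begins (left out, the last holds). The fingers move at their own pace and stop on an object; "grip_force" is the grip in N (left out, the last holds). Time passes only in rows, so rows that do not move let the fingers close. It gives the time, the measured TCP pose, the force and the opening at its end, in the units of the state.
- read_state(): the state, without advancing time (a new reading comes with each control period).
- capture(name): name is "side" or "top" or "wrist"; returns a dict with "color" (480x640x3 uint8, red, green, blue), "camera_matrix" (3x3 intrinsics, pixels), "R" (3x3) and "t" (3): a world point X has camera coordinates R X + t. Camera axes: x right, y down, z forward; pixel columns grow to the right and rows downward; lengths in m; the calibration is good to about 2 mm. A picture is of the moment at which its call begins. There is no depth.
- close_job(): hands the job in, once; it reports no verdict.
Trained networks look in a picture, given as the dict that the camera call returned (one of the last four; its "shot" number tells which), for a name from the list of things; names that differ only in an ending like _2 or _b are one class to them, and where a whole thing is asked for, a point or a joint stands for the part that bears it (a point fixed in the world has none). Each returns a list of dicts, best first, with "confidence" (0 to 1); they miss things now and then, are a little off and sometimes report something else, mostly with a low value. They report only what shows in the picture. A call takes as long as a camera call. They do not tell look-alikes from the thing itself.
- boxes_of(name, picture): "point" ([row, column] in pixels, amid what is visible of it).
- trace(name, picture): "pixels" (480x640 bool, what is visible of it) and "point" ([row, column] in pixels, amid what is visible of it).
The state is a dict: "t": time; "joint_pos": joint angles; "qvel": joint speeds; "tau": joint torques, N m; "ee_pos": TCP position; "tool_rot": TCP orientation; "force": force on the tool from outside, world axes, zero at the start; "ft_torque": the same for the moment, N m; "finger_gap": finger opening in m.
Only numpy, scipy, OpenCV 4.12 (cv2) and the standard library are available. Lean on these libraries where they do the work, as an engineer would, in place of code of your own. Each camera call takes 0.05 s, during which the arm holds its last target.

### The job

Stand the wide black ink cartridge in the socket of the wooden alignment block on the chip reader, latch tab on the side of the block's notch, then press it straight down against the sprung contact plate until its shoulders rest on the block, firmly but without forcing it. Keep it pressed fully home for the three seconds that the chip reading takes, and finish while still holding it down there: do not let it go. Leave the narrow cartridge, the glass cup and the tweezers where they are.

Things in the scene. Friction and masses are not known exactly. Their poses are not given: they have to be found in the camera images.
- cartridge: Wide black ink cartridge standing upright, 100 mm tall, about 0.15 kg. Origin: centre of underside, z up. Neck 52 (x) by 26 mm (y), heights 0 to 40; tank above it 76 (x) by 34 mm (y), heights 40 to 100. The tank's overhanging undersides at its x ends are the shoulders. A latch tab on the tank and a key rib on the neck (6 mm wide, 6 mm out) mark the +x end. Pinch the tank across y.
- latch (a point): Latch tab of the wide cartridge, 12 mm wide, reaching 49 mm from the axis at heights 55 to 91 mm; this point is 45 mm along the cartridge's +x and 90 mm above its underside.
- narrow_cartridge: Narrow black cartridge of the same shape and height, tank only 18 mm (y) by 76 mm (x), standing beside the wide one, either left or right of it. Origin: centre of its underside. Leave it.
- tray: Tin-grey aluminium tray, fixed, 180 (x) by 200 mm (y), walls 40 mm high, open to -x. Origin: centre of underside. The cartridges stand in its drawn-out inner tray, about 115 mm from here towards -x, one near y +46 mm, one near y -46 mm; the inner floor is 7 mm and the inner walls 28 mm above the sill.
- inner_tray (a joint): The inner tray's slide, m: 0 = drawn out 105 mm, larger = farther out. Stiff; need not be moved.
- reader: Chip reader, fixed: aluminium base 136 by 96 by 15 mm, on it the wooden alignment block 116 (x) by 80 mm (y), its top 65 mm above the sill. Origin: centre of underside, z up. Socket in the middle 56 (x) by 30 mm (y), mouth flared by 4 mm. The open notch, 12 mm wide, in its +x wall takes the key rib: cartridge +x goes to reader +x.
- socket (a point): Centre of the socket's mouth, level with the top of the wooden block, 65 mm above the sill; same axes as the reader.
- contact_plate (a joint): Travel of the sprung contact plate in the socket, m, growing downward: 0 = up at rest, 0.008 = the seated cartridge's shoulders rest on the block (fully home). The spring gives 4 N at 0 and 10 N at 0.008 and always pushes back up. A cartridge set down on it without being pushed leaves it at 0.
- plate_top (a point): Centre of the contact plate's upper face, 32 mm below the block's top at rest, 40 mm below when fully home. The cartridge's underside stands on it.
- cup: Frosted glass cup, 66 mm across the rim, 85 mm high, with two swab sticks up to 155 mm. Origin: centre of its underside. Leave it.
- tweezers: Stainless steel tweezers lying flat, 130 mm long along x, 8 mm high. Origin: near the middle, on the sill. Leave them.
Things that resemble listed ones, but are neither listed nor needed, are in the scene too. Leave any purple or yellow look-alike of the reader alone.

How it is judged:
By the outcome, as a careful person would: the job done as asked, in the order asked, and still so for the second after the job is handed in, while the arm keeps its last pose, push and grip.
It also fails if it takes over 43 s, if anything falls off the work surface, if the arm or the gripper's body presses on something with over 40 N, if the wrist force passes 120 N, or if a joint passes its speed limit or range.

## Working session

There is one attempt and no reset: what is moved stays moved. The work goes in short steps, Python scripts to look and compute and a tool call to move; the robot and the scene stay as the last step left them, time stands still between calls to the robot, and variables do not carry over. Pictures are saved under pics/ and viewed, and the job is handed in when it is done.

Besides the shell and the picture viewer there is one more tool, called after ">>>" by a JSON object that holds its "method" and its "body". send_rows: Moves the arm, as the interface text tells. Its arguments: {"type":"object","properties":{"plan":{"type":"array"},"grip":{"type":"number"},"grip_force":{"type":"number"}},"required":["plan"]}

```bash
mkdir -p pics; ls; cat > h.py <<'E'
import numpy as np, cv2
from bench import *
def save(p,n,crop=None,s=1):
    im=p["color"][:,:,::-1].copy()
    if crop: r0,r1,c0,c1=crop; im=im[r0:r1,c0:c1]
    if s!=1: im=cv2.resize(im,None,fx=s,fy=s,interpolation=cv2.INTER_CUBIC)
    cv2.imwrite("pics/"+n+".png",im)
def ray_z(p,rc,z):
    d=np.linalg.inv(p["camera_matrix"])@np.array([rc[1],rc[0],1.]); R=p["R"];t=p["t"]
    c=-R.T@t; d=R.T@d; return c+d*(z-c[2])/d[2]
def proj(p,X):
    x=p["camera_matrix"]@(p["R"]@np.array(X)+p["t"]); return x[1]/x[2],x[0]/x[2]
E
python3 - <<'E'
from h import *
s=read_state();print(s)
for n in("top","side","wrist"):
    p=capture(n);save(p,n+"0");print(n,-p["R"].T@p["t"])
    if n=="wrist":continue
    for k in("cartridge","narrow_cartridge","reader","tray","cup","tweezers"):
        print(k,[(np.round(b["point"]),round(b["confidence"],2)) for b in boxes_of(k,p)])
E
```

```text
pics
{'t': 0.0, 'joint_pos': array([ 9.94020945e-01,  1.51036008e-01,  1.43801078e+00, -1.15735571e-05,
        1.55381368e+00, -1.34008120e-01]), 'qvel': array([-0.0003578 , -0.000407  ,  0.00085697,  0.00013612, -0.00018234,
        0.00034747]), 'tau': array([ 1.78851817e-03, -7.13056970e+01, -5.70871496e+01, -6.66923916e-05,
        8.92373384e-03,  1.30676326e-04]), 'ee_pos': array([0.24629608, 0.51941387, 0.303257  ]), 'tool_rot': array([ 2.69521422e-04,  8.45115601e-01,  5.34583220e-01, -5.73788797e-04]), 'force': array([ 0.21205918,  0.27246889, -0.12474695]), 'ft_torque': array([0.05067334, 0.01217986, 0.02398137]), 'finger_gap': 0.08571867515939631}
top [ 0.35664234 -0.08282963  1.0208598 ]
cartridge [(array([223., 207.]), 0.93)]
narrow_cartridge [(array([226., 160.]), 0.8)]
reader [(array([329., 380.]), 0.8), (array([300., 287.]), 0.67)]
tray [(array([195., 186.]), 0.72)]
cup [(array([162., 326.]), 0.92)]
tweezers [(array([263., 451.]), 0.47)]
side [ 0.03894962 -0.6870085   0.54383327]
cartridge [(array([205., 264.]), 0.74), (array([359., 420.]), 0.2)]
narrow_cartridge [(array([199., 239.]), 0.95)]
reader [(array([282., 351.]), 0.82), (array([343., 287.]), 0.64), (array([273., 249.]), 0.57)]
tray [(array([213., 283.]), 0.72), (array([228., 234.]), 0.26)]
cup [(array([234., 378.]), 0.72), (array([208., 262.]), 0.16)]
tweezers [(array([358., 417.]), 0.68)]
wrist [0.17985082 0.5493019  0.37411797]
```

View pics/top0.png

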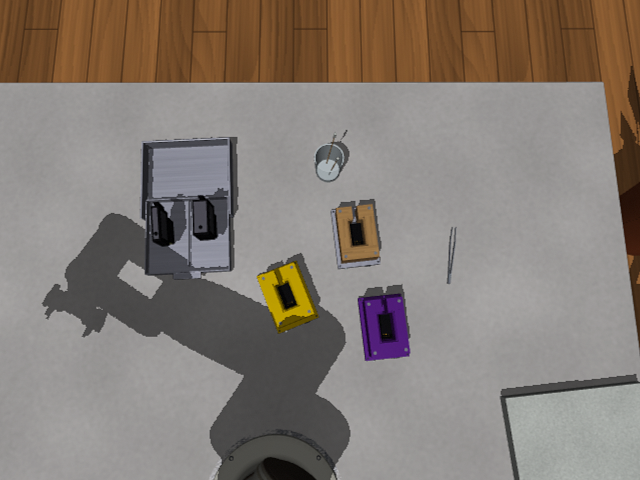

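View pics/side0.png

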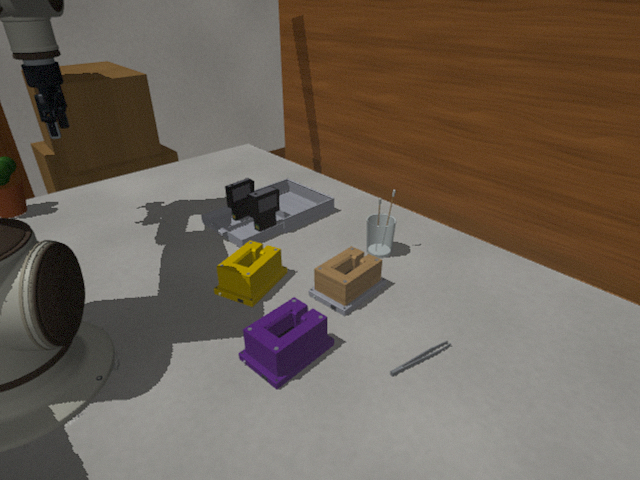

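View pics/wrist0.png

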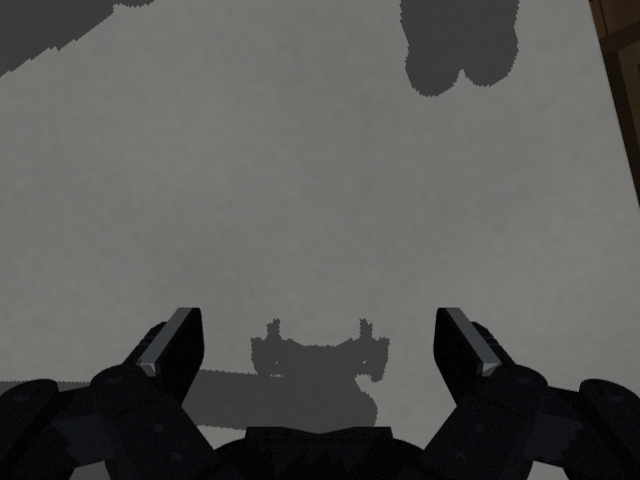

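```bash
python3 - <<'E'
from h import *
p=capture("top");save(p,"topA",(180,280,130,250),6);save(p,"topB",(190,280,320,400),7)
q=capture("side");save(q,"sideA",(170,250,200,300),7)
for k in("cartridge","narrow_cartridge","reader","latch","cup","tray"):
    for b in trace(k,p):
        m=b["pixels"].astype(np.uint8); cs,_=cv2.findContours(m,0,2); c=max(cs,key=cv2.contourArea)
        print(k,round(b["confidence"],2),np.round(b["point"]),cv2.minAreaRect(c))
for k in("cartridge","latch"):
    for pp in (p,q): print(k,[(np.round(b["point"],1),round(b["confidence"],2)) for b in boxes_of(k,pp)])
np.savez("cam.npz",K=p["camera_matrix"],R=p["R"],t=p["t"],Ks=q["camera_matrix"],Rs=q["R"],ts=q["t"])
print(proj(p,(0.5,0,0)),proj(p,(0.6,0,0)),proj(p,(0.5,.1,0)))
E
```

```text
cartridge 0.61 [222. 206.] ((204.76699829101562, 217.8742218017578), (44.2270622253418, 24.974214553833008), 87.39744567871094)
narrow_cartridge 0.94 [224. 161.] ((162.87033081054688, 223.406494140625), (45.44322967529297, 23.27092933654785), 87.1375961303711)
narrow_cartridge 0.31 [256. 451.] ((451.29656982421875, 255.44139099121094), (6.1453657150268555, 55.474388122558594), 4.763641834259033)
reader 0.91 [329. 384.] ((383.9692687988281, 327.25384521484375), (64.00192260742188, 45.272674560546875), 82.87498474121094)
reader 0.81 [298. 290.] ((288.01806640625, 296.64691162109375), (63.39569854736328, 44.51340103149414), 68.96248626708984)
reader 0.66 [236. 359.] ((355.75506591796875, 236.71920776367188), (61.69529342651367, 43.289398193359375), 80.90972137451172)
latch 0.76 [223. 204.] ((205.0, 218.5), (43.0, 24.0), 90.0)
cup 0.95 [161. 328.] ((329.0, 162.5), (37.0, 28.0), 90.0)
tray 0.85 [193. 185.] ((186.90562438964844, 209.02682495117188), (141.56361389160156, 94.26998138427734), 88.18170166015625)
tray 0.36 [164. 326.] ((329.0, 162.5), (37.0, 28.0), 90.0)
cartridge [(array([221.8, 206.1]), 0.83)]
cartridge [(array([206.9, 263.4]), 0.97)]
latch [(array([223.4, 205.5]), 0.6)]
latch [(array([208.5, 262.2]), 0.78), (array([282.5, 348.6]), 0.23)]
(np.float64(262.7215623831323), np.float64(277.00457323210736)) (np.float64(219.82512432700412), np.float64(277.4521970407925)) (np.float64(262.94487277713444), np.float64(232.90823802342814))
```

View pics/topA.png

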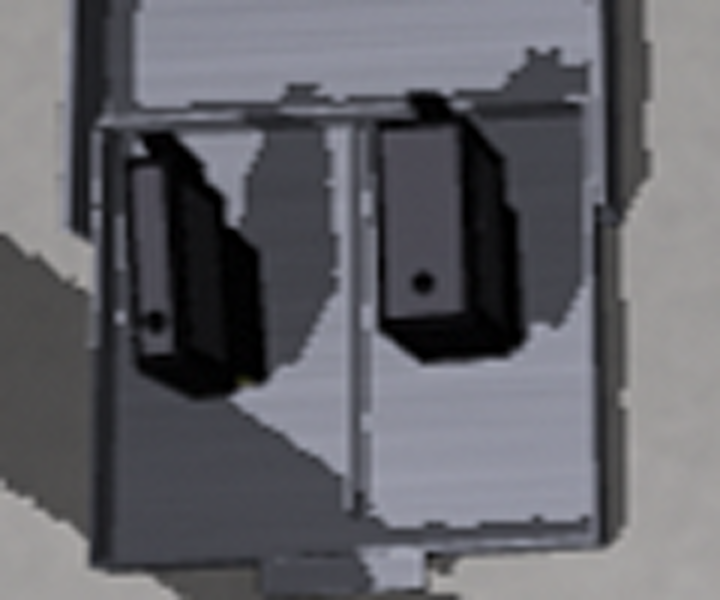

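View pics/topB.png

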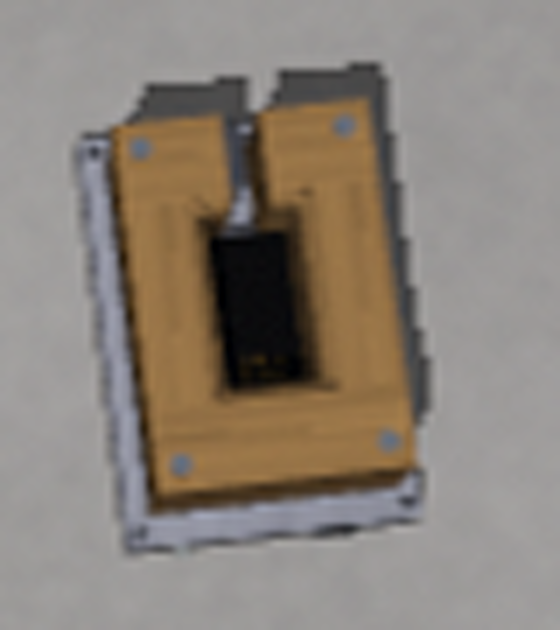

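View pics/sideA.png

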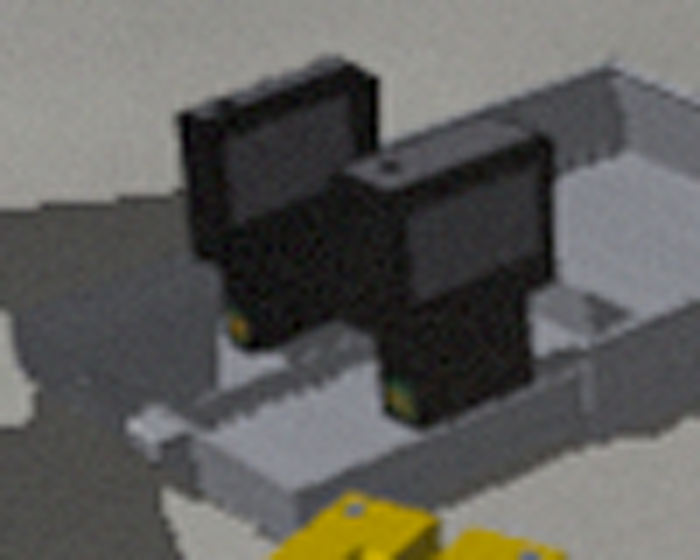

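```bash
cat >> h.py <<'E'
def rectpose(P):
    # P: 4 world corners ; order: +x+y, +x-y, -x-y, -x+y
    P=np.array(P)[:,:2]; c=P.mean(0); v=(P[0]+P[1]-P[2]-P[3]); w=(P[0]+P[3]-P[1]-P[2])
    print("c",np.round(c,4),"yawx",np.degrees(np.arctan2(v[1],v[0])),"yawy",np.degrees(np.arctan2(-w[0],w[1])),"len",np.linalg.norm(v)/2,np.linalg.norm(w)/2)
E
python3 - <<'E'
from h import *
d=np.load("cam.npz"); p=dict(camera_matrix=d["K"],R=d["R"],t=d["t"])
rectpose([ray_z(p,(180+y/6-.4,130+x/6-.4),.107) for x,y in((380,122),(460,122),(465,318),(382,318))])
rectpose([ray_z(p,(190+y/7-.4,320+x/7-.4),.065) for x,y in((113,128),(368,98),(413,468),(155,500))])
print(nose_length() if callable(nose_length) else nose_length)
E
```

```text
c [0.583  0.1519] yawx 3.4047948713548513 yawy -0.2632339739081822 len 0.0697080587564797 0.028087239719786505
c [ 0.5569 -0.177 ] yawx 5.258860930897096 yawy 6.7432426553550116 len 0.11722175953187593 0.07977303466980815
0.0726
```

>>> {"method": "send_rows", "body": {"plan": [[-0.0125, 0.0307, 0, 0], [-0.0125, 0.0307, 0, 0], [-0.0125, 0.0307, 0, 0], [-0.0125, 0.0307, 0, 0], [-0.0125, 0.0307, 0, 0]], "grip": 0.085}}

```text
t: 1.77
ee_pos: [0.359, 0.396, 0.304]
tool_rot: [0.0, 0.845, 0.535, 0.0]
force: [0.8, -0.2, 0.4]
finger_gap: 0.0849
```

>>> {"method": "send_rows", "body": {"plan": [[-0.0125, 0.0307, 0, 0], [-0.0125, 0.0307, 0, 0], [-0.0125, 0.0307, 0, 0], [-0.0125, 0.0307, 0, 0], [-0.0125, 0.0307, 0, 0]]}}

```text
t: 2.18
ee_pos: [0.4711, 0.2736, 0.304]
tool_rot: [0.0, 0.845, 0.535, 0.0]
force: [0.3, 0.3, 0.2]
finger_gap: 0.0849
```

>>> {"method": "send_rows", "body": {"plan": [[0, 0, 0, -0.11], [0, 0, 0, -0.11], [0, 0, 0, -0.11], [0, 0, 0, -0.11], [0, 0, 0, 0]]}}

```text
t: 2.6
ee_pos: [0.4703, 0.2749, 0.3039]
tool_rot: [-0.0, 0.706, 0.708, -0.0]
force: [-0.1, 0.0, -0.1]
finger_gap: 0.085
```

```bash
python3 - <<'E'
from h import *
p=capture("wrist");save(p,"w1");s=read_state();print(s["t"],s["ee_pos"],s["tool_rot"])
from scipy.spatial.transform import Rotation as Ro
w=s["tool_rot"];print(Ro.from_quat([*w[1:],w[0]]).as_matrix().round(3))
for k in("cartridge","latch","reader"):
    print(k,[(np.round(b["point"],1),round(b["confidence"],2)) for b in boxes_of(k,p)])
E
```

```text
2.65 [0.4702251  0.27500193 0.30388753] [ 9.36256027e-06  7.08684792e-01  7.05525241e-01 -2.89021687e-05]
[[ 0.004  1.    -0.   ]
 [ 1.    -0.004 -0.   ]
 [-0.    -0.    -1.   ]]
cartridge [(array([308.2, 188.1]), 0.61)]
latch [(array([307.7, 184.5]), 0.59), (array([294.8, 249.7]), 0.47)]
reader [(array([291.8, 246.5]), 0.75), (array([173.8,  21.3]), 0.68)]
```

View pics/w1.png

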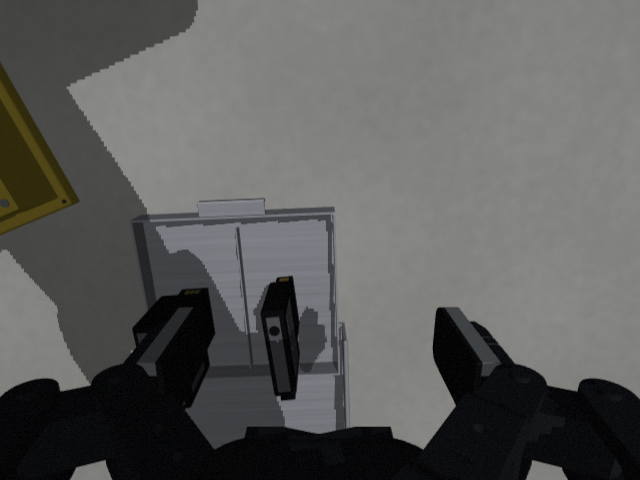

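>>> {"method": "send_rows", "body": {"plan": [[-0.0246, 0.03, 0, 0], [-0.0246, 0.03, 0, 0], [-0.0246, 0.03, 0, 0], [-0.0246, 0.03, 0, 0], [-0.0246, 0.03, 0, 0]]}}

```text
t: 3.22
ee_pos: [0.621, 0.1503, 0.3039]
tool_rot: [0.0, 0.709, 0.705, 0.0]
force: [1.2, 1.0, 0.3]
finger_gap: 0.085
```

>>> {"method": "send_rows", "body": {"plan": [[0, 0, 0, 0], [0, 0, 0, 0]]}}

```text
t: 3.38
ee_pos: [0.6209, 0.1502, 0.3029]
tool_rot: [-0.0, 0.71, 0.704, -0.001]
force: [-0.3, 0.4, 0.6]
finger_gap: 0.0849
```

```bash
python3 - <<'E'
from h import *
p=capture("wrist");save(p,"w2");s=read_state();print(s["t"],s["ee_pos"],s["tool_rot"],-p["R"].T@p["t"])
np.savez("w2.npz",K=p["camera_matrix"],R=p["R"],t=p["t"])
for k in("cartridge","narrow_cartridge","latch"):
    print(k,[(np.round(b["point"],1),round(b["confidence"],2)) for b in boxes_of(k,p)])
E
```

```text
3.4333 [0.62003509 0.15129562 0.30336066] [-3.61672291e-04  7.09098370e-01  7.05109390e-01 -3.44849682e-04] [0.54748062 0.14947271 0.37325763]
cartridge [(array([176. , 324.4]), 0.98)]
narrow_cartridge [(array([155.8, 448.8]), 0.96)]
latch [(array([177.5, 320. ]), 0.63)]
```

View pics/w2.png

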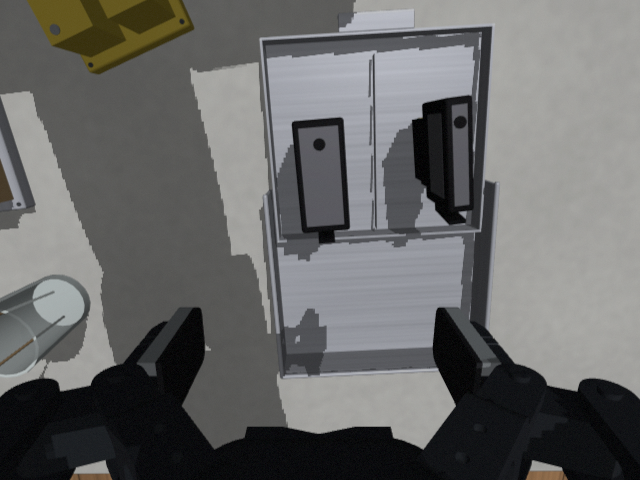

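```bash
python3 - <<'E'
from h import *
im=cv2.imread("pics/w2.png");cv2.imwrite("pics/w2c.png",cv2.resize(im[105:250,270:370],None,fx=4,fy=4,interpolation=cv2.INTER_CUBIC))
E
```

```text
(no output)
```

View pics/w2c.png

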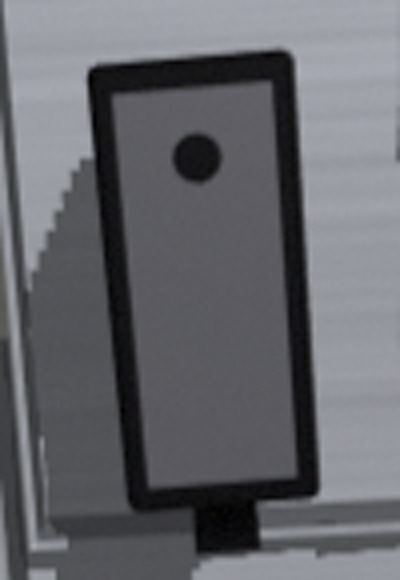

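```bash
python3 - <<'E'
from h import *
d=np.load("w2.npz"); p=dict(camera_matrix=d["K"],R=d["R"],t=d["t"])
for C in [((318,495),(133,508),(88,67),(293,50)),((298,475),(147,487),(112,95),(272,83))]:
    rectpose([ray_z(p,(105+y/4-.4,270+x/4-.4),.107) for x,y in C])
E
```

```text
c [0.581  0.1513] yawx 4.293285431694247 yawy 3.9610379751831215 len 0.07435298785229531 0.032867193591982334
c [0.5816 0.1511] yawx 4.208134638824359 yawy 4.018029139260358 len 0.0658814606698809 0.026252245897562216
```

>>> {"method": "send_rows", "body": {"plan": [[0, 0, 0, -0.077], [0.0035, -0.0391, 0, 0], [0, 0, 0.03, 0], [0, 0, 0.03, 0], [0, 0, 0.02, 0]]}}

```text
t: 4.0
ee_pos: [0.579, 0.1532, 0.2224]
tool_rot: [-0.0, 0.68, 0.733, -0.0]
force: [-0.4, 0.6, -1.3]
finger_gap: 0.0849
```

```bash
python3 - <<'E'
from h import *
p=capture("wrist");save(p,"w3");s=read_state();print(s["t"],s["ee_pos"],s["tool_rot"],s["joint_pos"])
p=capture("top");save(p,"t3",(150,300,100,300),4)
E
```

```text
4.05 [0.57833055 0.15296767 0.21874226] [-0.00162101  0.68004876  0.73316242 -0.00198034] [ 1.29856187e-01  2.42551167e-01  1.50155837e+00 -3.71562462e-05
  1.40260136e+00 -1.51606581e+00]
```

View pics/w3.png

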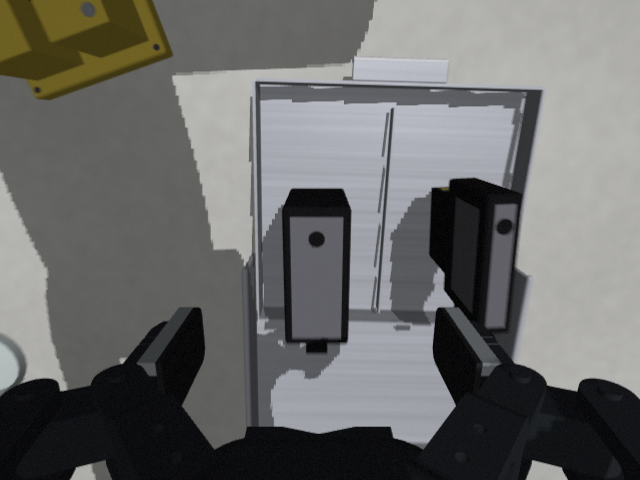

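```bash
python3 - <<'E'
from h import *
p=capture("wrist");s=read_state();print(s["t"],s["ee_pos"],s["tool_rot"],-p["R"].T@p["t"]); save(p,"w4c",(180,360,270,370),4)
np.savez("w4.npz",K=p["camera_matrix"],R=p["R"],t=p["t"])
E
```

```text
4.15 [0.57973967 0.15285164 0.22359975] [-5.38229089e-04  6.80141870e-01  7.33079997e-01 -6.81690241e-04] [0.50583336 0.14622335 0.29177367]
```

View pics/w4c.png

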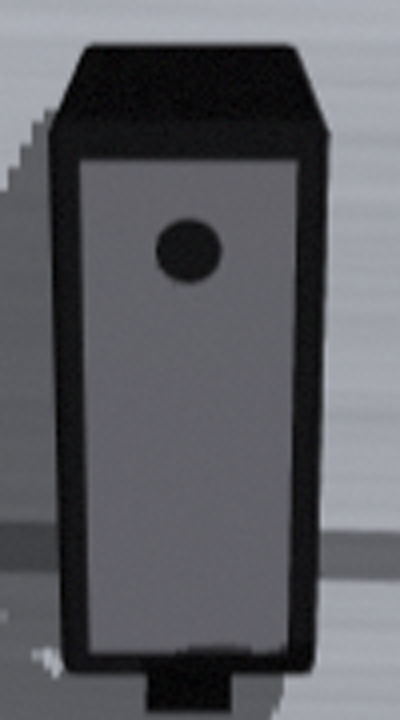

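```bash
python3 - <<'E'
from h import *
d=np.load("w4.npz"); p=dict(camera_matrix=d["K"],R=d["R"],t=d["t"])
for C in [((290,654),(88,655),(80,160),(297,160)),((315,670),(65,672),(50,132),(328,132))]:
    rectpose([ray_z(p,(180+y/4-.4,270+x/4-.4),.107) for x,y in C])
E
```

```text
c [0.5825 0.1511] yawx 4.3237833729612705 yawy 4.515565224497823 len 0.06717022351296136 0.02645333282206412
c [0.582  0.1511] yawx 4.375139528124868 yawy 4.61245953805847 len 0.07308441395216789 0.03327780505475747
```

>>> {"method": "send_rows", "body": {"plan": [[-0.0017, 0.0024, 0.02, 0], [0, 0, 0.025, 0], [0, 0, 0.025, 0], [0, 0, 0.02, 0], [0, 0, 0, 0]]}}

```text
t: 4.57
ee_pos: [0.5823, 0.1509, 0.1321]
tool_rot: [-0.001, 0.68, 0.733, -0.001]
force: [-0.6, 0.2, -0.9]
finger_gap: 0.0852
```

>>> {"method": "send_rows", "body": {"plan": [[0, 0, 0, 0], [0, 0, 0, 0], [0, 0, 0, 0], [0, 0, 0, 0], [0, 0, 0, 0]], "grip": 0.02, "grip_force": 60}}

```text
t: 4.98
ee_pos: [0.5837, 0.1508, 0.1354]
tool_rot: [0.001, 0.68, 0.733, 0.001]
force: [-0.6, -0.3, 8.7]
finger_gap: 0.0335
```

>>> {"method": "send_rows", "body": {"plan": [[0, 0, 0, 0], [0, 0, 0, 0], [0, 0, 0, 0]]}}

```text
t: 5.23
ee_pos: [0.5837, 0.1508, 0.1354]
tool_rot: [0.001, 0.68, 0.733, 0.001]
force: [-1.6, 0.6, 7.7]
finger_gap: 0.0331
```

```bash
python3 - <<'E'
from h import *
p=capture("wrist");save(p,"w5");s=read_state();print(s["t"],s["ee_pos"],s["tool_rot"],s["force"],s["finger_gap"])
p=capture("side");save(p,"s5",(150,270,180,320),5)
E
```

```text
5.2833 [0.58367089 0.1507877  0.13539206] [6.93587459e-04 6.80400294e-01 7.32839876e-01 8.21848460e-04] [-1.4714962   0.4345517   9.12048164] 0.033082567211293275
```

View pics/w5.png

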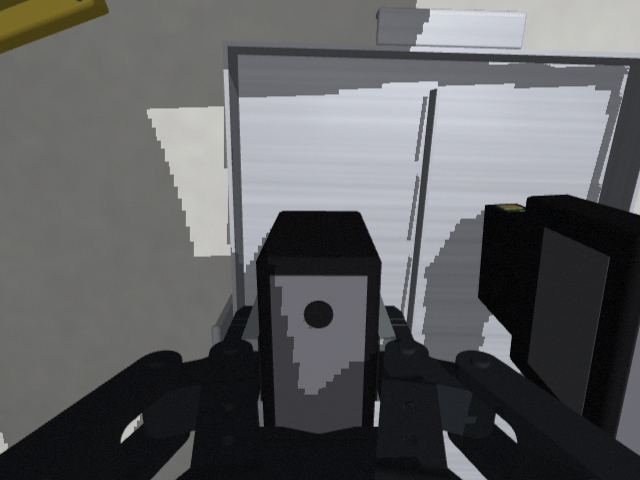

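View pics/s5.png

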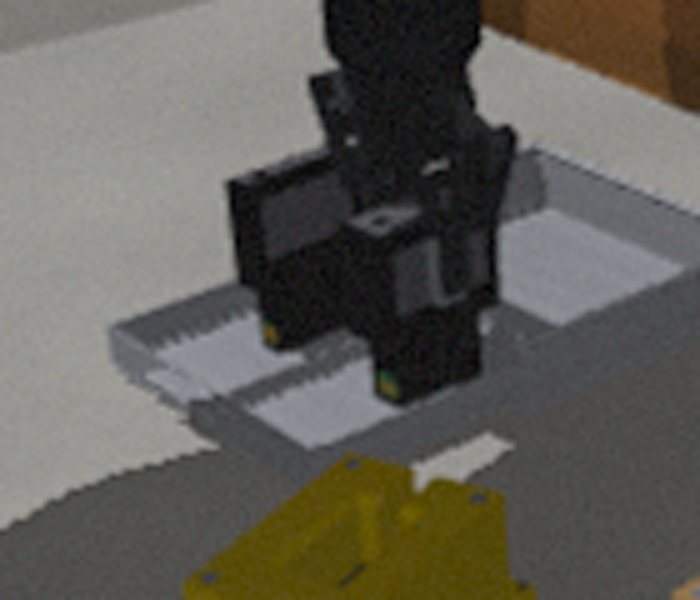

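>>> {"method": "send_rows", "body": {"plan": [[0, 0, -0.01, 0], [0, 0, -0.03, 0], [0, 0, -0.04, 0], [0, 0, -0.04, 0], [0, 0, -0.04, 0]]}}

```text
t: 5.75
ee_pos: [0.5826, 0.1506, 0.2967]
tool_rot: [0.0, 0.68, 0.733, 0.0]
force: [1.1, -0.3, -1.9]
finger_gap: 0.0333
```

>>> {"method": "send_rows", "body": {"plan": [[-0.02, 0.003, -0.01, 0], [-0.035, 0.004, 0, 0], [-0.035, 0.004, 0, 0], [-0.035, 0.004, 0, 0], [-0.035, 0.004, 0, 0]]}}

```text
t: 6.17
ee_pos: [0.6138, -0.0089, 0.305]
tool_rot: [0.0, 0.68, 0.733, 0.0]
force: [-0.0, 0.3, -1.2]
finger_gap: 0.0336
```

>>> {"method": "send_rows", "body": {"plan": [[-0.035, 0.004, 0, 0], [-0.035, 0.004, 0, 0], [-0.035, 0.004, 0, 0], [-0.035, 0.004, 0, 0], [-0.03, 0.003, 0, -0.03]]}}

```text
t: 6.58
ee_pos: [0.6454, -0.1779, 0.3048]
tool_rot: [0.0, 0.67, 0.743, -0.0]
force: [0.4, 0.1, -2.3]
finger_gap: 0.0333
```

>>> {"method": "send_rows", "body": {"plan": [[0, 0, 0, 0], [0, 0, 0, 0], [0, 0, 0, 0], [0, 0, 0, 0]]}}

```text
t: 6.92
ee_pos: [0.6454, -0.1747, 0.3045]
tool_rot: [0.0, 0.669, 0.743, 0.0]
force: [-0.1, 0.3, -1.2]
finger_gap: 0.0332
```

```bash
python3 - <<'E'
from h import *
p=capture("wrist");save(p,"w6");s=read_state();print(s["t"],s["ee_pos"],s["tool_rot"],s["force"],s["finger_gap"])
np.savez("w6.npz",K=p["camera_matrix"],R=p["R"],t=p["t"])
p=capture("side");save(p,"s6")
E
```

```text
6.9667 [ 0.64543784 -0.1745259   0.30444418] [1.77080724e-04 6.68953671e-01 7.43304078e-01 5.66029702e-05] [ 0.38327079  0.76589539 -1.62390899] 0.03362650573171006
```

View pics/w6.png

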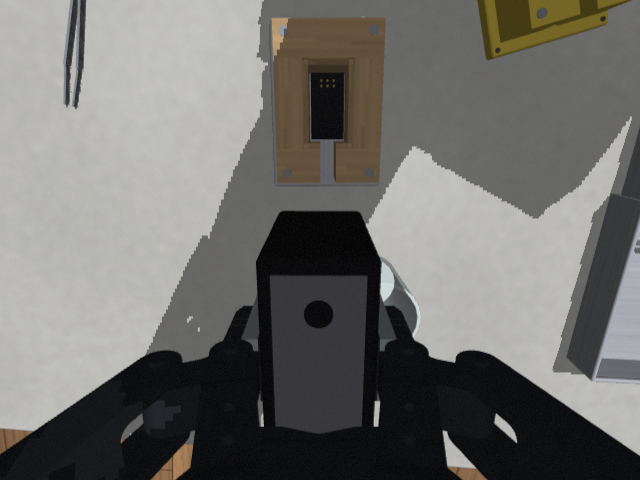

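View pics/s6.png

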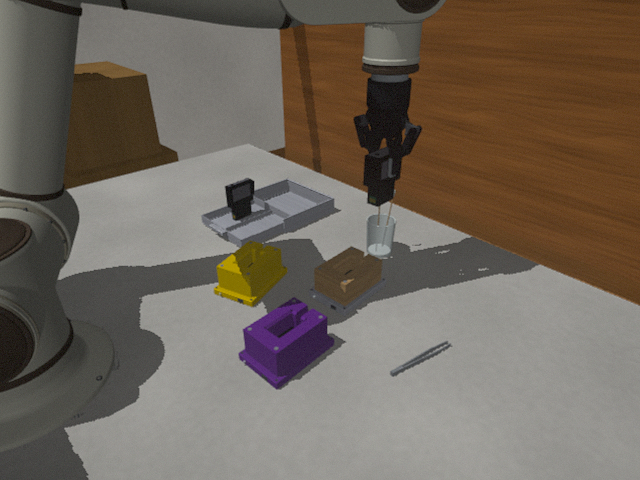

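```bash
python3 - <<'E'
from h import *
im=cv2.imread("pics/w6.png");cv2.imwrite("pics/w6c.png",cv2.resize(im[5:200,255:400],None,fx=4,fy=4,interpolation=cv2.INTER_CUBIC)[:600*2])
cv2.imwrite("pics/w6d.png",cv2.resize(im[205:345,245:395],None,fx=5,fy=5,interpolation=cv2.INTER_CUBIC)[:600]*2)
cv2.imwrite("pics/w6c.png",cv2.resize(im[5:200,255:400],None,fx=3,fy=3,interpolation=cv2.INTER_CUBIC))
E
```

```text
(no output)
```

View pics/w6c.png

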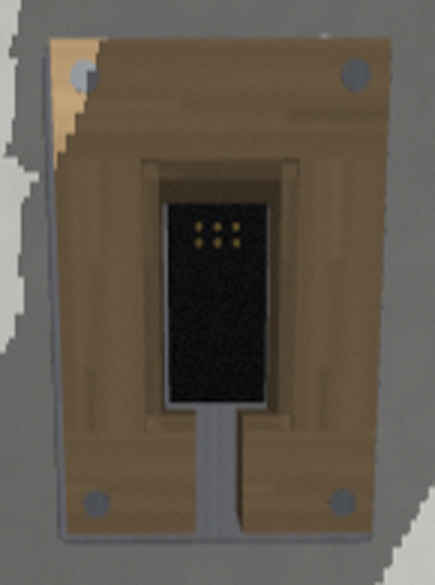

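View pics/w6d.png

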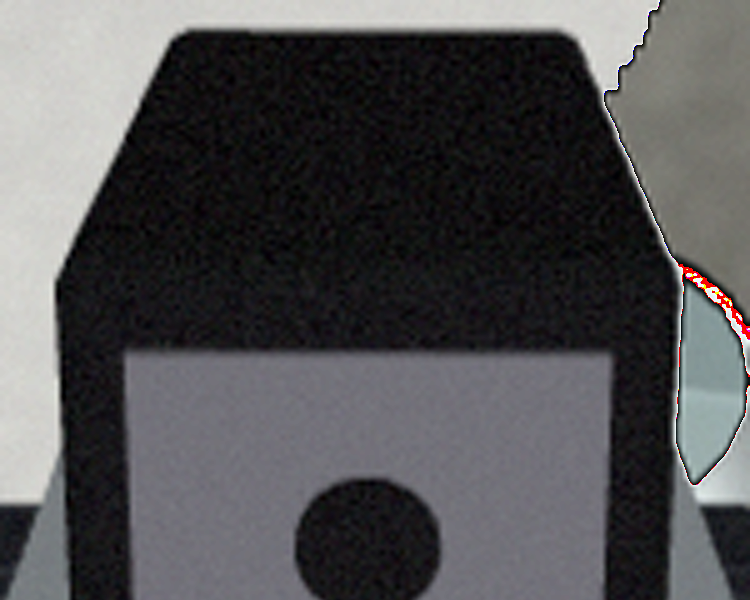

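```bash
python3 - <<'E'
from h import *
d=np.load("w6.npz"); p=dict(camera_matrix=d["K"],R=d["R"],t=d["t"])
g=lambda C,f,c0,r0,z:[ray_z(p,(r0+y/f-.4,c0+x/f-.4),z) for x,y in C]
for C in [((372,535),(63,532),(50,38),(391,38)),((342,502),(96,502),(84,75),(356,75)),((292,430),(147,430),(142,160),(299,160))]:
    rectpose(g(C,3,255,5,.065))
tcp=np.array([.6454,-.1746]); a=2*np.arctan2(.7433,.66895); X=np.array([np.cos(a),np.sin(a)]);Y=np.array([X[1],-X[0]]);print("toolx",np.degrees(a))
for C,z in [(((125,352),(612,352)),.3045-.028),(((60,280),(678,280)),.2765),(((180,32),(575,32)),.2165)]:
    P=[q[:2]-tcp for q in g(C,5,245,205,z)]
    print([(round(q@X*1e3,1),round(q@Y*1e3,1)) for q in P])
E
```

```text
c [ 0.5576 -0.1784] yawx 6.064376272892183 yawy 5.761959208728277 len 0.11598876788566631 0.08048550429088755
c [ 0.5574 -0.1783] yawx 6.289836285508455 yawy 6.041738154168611 len 0.09999823306682523 0.06414725204562355
c [ 0.5574 -0.1781] yawx 6.214381719638994 yawy 6.041725242021523 len 0.06332814321693699 0.03744655922711758
toolx 96.02727852244314
[(np.float64(-14.3), np.float64(-35.0)), (np.float64(11.8), np.float64(-35.0))]
[(np.float64(-17.6), np.float64(-39.1)), (np.float64(15.1), np.float64(-39.1))]
[(np.float64(-16.8), np.float64(-39.5)), (np.float64(15.6), np.float64(-39.5))]
```

>>> {"method": "send_rows", "body": {"plan": [[0.0022, -0.029, 0, 0], [0.0022, -0.029, 0, 0], [0.0022, -0.0286, 0, 0], [0, 0, 0.03, 0], [0, 0, 0.03, 0]]}}

```text
t: 7.43
ee_pos: [0.5581, -0.1775, 0.2458]
tool_rot: [0.002, 0.669, 0.743, 0.001]
force: [0.2, -0.6, -2.4]
finger_gap: 0.0336
```

>>> {"method": "send_rows", "body": {"plan": [[0, 0, 0.02, 0], [0, 0, 0.015, 0], [0, 0, 0, 0], [0, 0, 0, 0]]}}

```text
t: 7.77
ee_pos: [0.5586, -0.1775, 0.2091]
tool_rot: [-0.0, 0.669, 0.743, -0.0]
force: [0.6, -1.2, -0.1]
finger_gap: 0.0335
```

```bash
python3 - <<'E'
from h import *
s=read_state();print(s["t"],s["ee_pos"],s["tool_rot"],s["force"],s["finger_gap"])
p=capture("wrist");save(p,"w7");
p=capture("side");save(p,"s7",(180,320,290,400),5)
p=capture("top");save(p,"t7",(170,290,300,420),5)
E
```

```text
7.7667 [ 0.55863397 -0.17746035  0.20913678] [-2.97637322e-04  6.69051526e-01  7.43215952e-01 -1.29773165e-04] [ 0.56824036 -1.22583977 -0.12118167] 0.033453286648087575
```

View pics/w7.png

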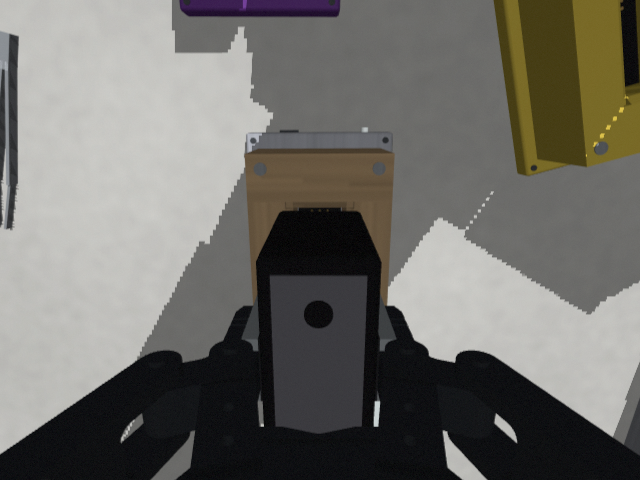

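View pics/s7.png

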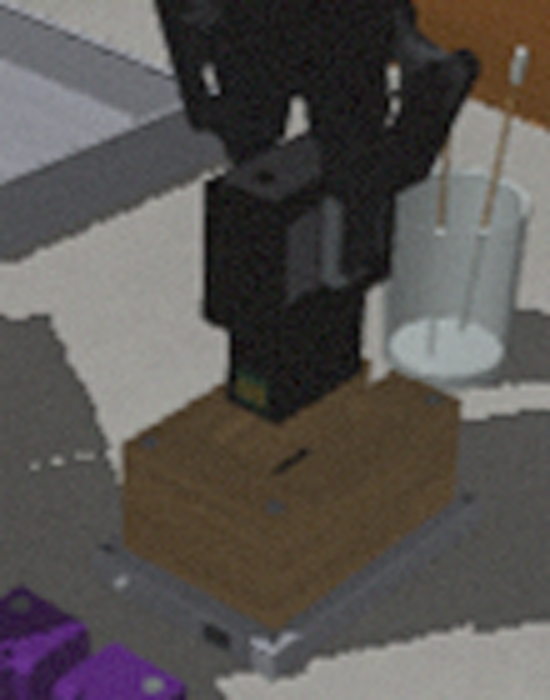

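```bash
python3 - <<'E'
from h import *
p=capture("side");im=p["color"][:,:,::-1].copy();f=5
im=cv2.resize(im[180:320,290:400],None,fx=f,fy=f,interpolation=cv2.INTER_CUBIC)
im=np.clip(im.astype(int)*1.6,0,255).astype(np.uint8)
a=np.radians(6.1)
def poly(hx,hy,z,col):
    P=[]
    for sx,sy in((1,1),(1,-1),(-1,-1),(-1,1)):
        x=.5575+sx*hx*np.cos(a)-sy*hy*np.sin(a); y=-.1782+sx*hx*np.sin(a)+sy*hy*np.cos(a)
        r,c=proj(p,(x,y,z)); P.append(((c-290+.5)*f,(r-180+.5)*f))
    cv2.polylines(im,[np.int32(P)],True,col,1)
poly(.058,.04,.065,(0,255,0));poly(.026,.013,.081,(0,0,255));poly(.038,.017,.121,(255,255,0));poly(.038,.017,.181,(255,0,255))
cv2.imwrite("pics/s7o.png",im[:600])
E
```

```text
(no output)
```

View pics/s7o.png

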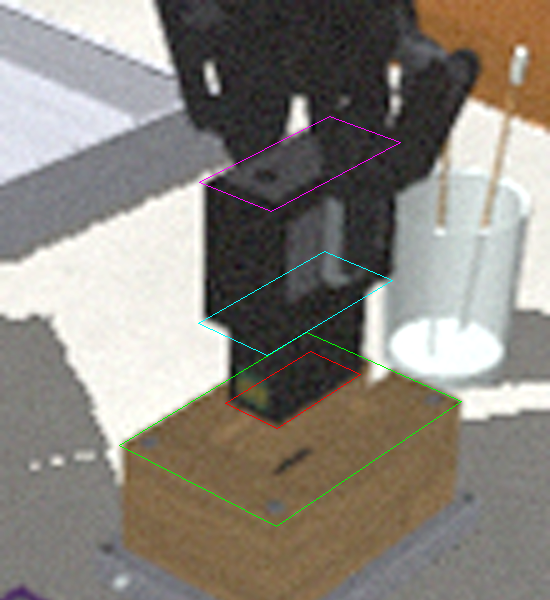

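>>> {"method": "send_rows", "body": {"plan": [[0, 0, 0.01, 0], [0, 0, 0.006, 0], [0, 0, 0.006, 0], [0, 0, 0, 0]]}}

```text
t: 8.3
ee_pos: [0.5582, -0.1778, 0.1852]
tool_rot: [-0.001, 0.669, 0.743, -0.0]
force: [-0.3, -0.4, -3.1]
finger_gap: 0.0333
```

>>> {"method": "send_rows", "body": {"plan": [[0, 0, 0.005, 0], [0, 0, 0.005, 0], [0, 0, 0.005, 0], [0, 0, 0, 0]]}}

```text
t: 8.63
ee_pos: [0.5583, -0.1779, 0.1707]
tool_rot: [-0.001, 0.669, 0.743, -0.0]
force: [-0.3, 0.7, -1.6]
finger_gap: 0.0333
```

>>> {"method": "send_rows", "body": {"plan": [[0, 0, 0.004, 0], [0, 0, 0.003, 0], [0, 0, 0, 0]]}}

```text
t: 8.88
ee_pos: [0.5585, -0.178, 0.1642]
tool_rot: [-0.0, 0.669, 0.743, -0.0]
force: [-0.6, -0.0, -1.8]
finger_gap: 0.0334
```

>>> {"method": "send_rows", "body": {"plan": [[0, 0, 0.002, 0], [0, 0, 0.002, 0], [0, 0, 0, 0]]}}

```text
t: 9.13
ee_pos: [0.5588, -0.1781, 0.1609]
tool_rot: [0.0, 0.669, 0.743, 0.0]
force: [-0.3, 0.8, 3.8]
finger_gap: 0.0333
```

>>> {"method": "send_rows", "body": {"plan": [[0, 0, 0.002, 0], [0, 0, 0.001, 0], [0, 0, 0, 0]]}}

```text
t: 9.38
ee_pos: [0.5588, -0.1781, 0.158]
tool_rot: [0.0, 0.669, 0.743, 0.0]
force: [-0.2, 1.7, 4.5]
finger_gap: 0.0335
```

>>> {"method": "send_rows", "body": {"plan": [[0, 0, 0.002, 0], [0, 0, 0.001, 0], [0, 0, 0, 0]]}}

```text
t: 9.63
ee_pos: [0.5588, -0.1781, 0.1551]
tool_rot: [0.0, 0.669, 0.743, 0.0]
force: [-2.6, 0.6, 6.8]
finger_gap: 0.0335
```

>>> {"method": "send_rows", "body": {"plan": [[0, 0, 0.001, 0], [0, 0, 0.001, 0], [0, 0, 0, 0]]}}

```text
t: 9.88
ee_pos: [0.5588, -0.1781, 0.1535]
tool_rot: [0.0, 0.669, 0.743, 0.0]
force: [-2.0, 1.7, 7.9]
finger_gap: 0.0335
```

>>> {"method": "send_rows", "body": {"plan": [[0, 0, 0.001, 0], [0, 0, 0.001, 0], [0, 0, 0, 0]]}}

```text
t: 10.13
ee_pos: [0.5589, -0.1781, 0.1533]
tool_rot: [0.001, 0.669, 0.743, 0.0]
force: [-12.8, 6.1, 32.0]
finger_gap: 0.0335
```

>>> {"method": "send_rows", "body": {"plan": [[0, 0, -0.0004, 0], [0, 0, 0, 0], [0, 0, 0, 0]]}}

```text
t: 10.38
ee_pos: [0.5588, -0.1781, 0.1533]
tool_rot: [0.001, 0.669, 0.743, 0.0]
force: [-10.3, 4.3, 27.5]
finger_gap: 0.0335
```

```bash
python3 - <<'E'
from h import *
s=read_state();print(s["t"],s["ee_pos"],s["tool_rot"],s["force"],s["ft_torque"],s["finger_gap"])
p=capture("wrist");save(p,"w8");
p=capture("side");save(p,"s8",(190,310,290,400),5)
E
```

```text
10.3833 [ 0.55883631 -0.1780827   0.15333787] [7.93179198e-04 6.69290525e-01 7.43000362e-01 1.58158729e-04] [-10.3315536    4.33167556  27.52054552] [ 0.78012056  1.65635331 -0.02786049] 0.03353628102273012
```

View pics/w8.png

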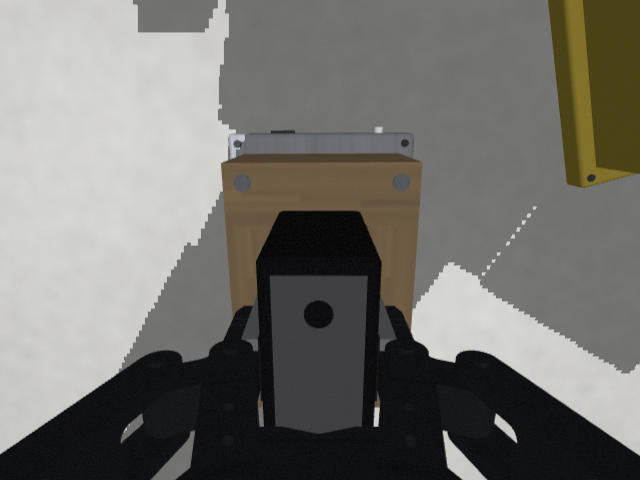

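View pics/s8.png

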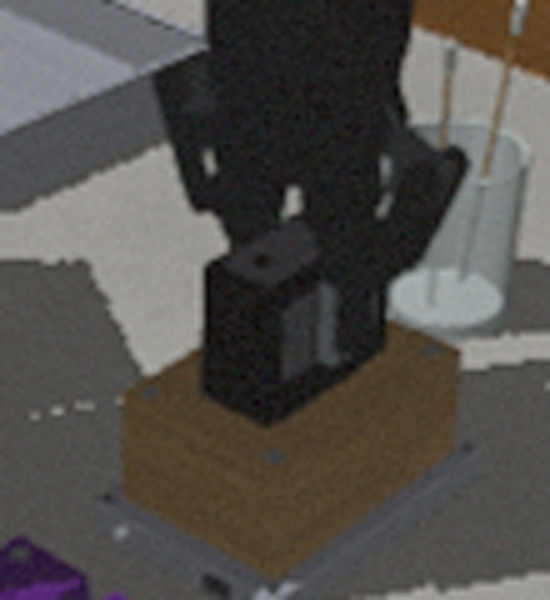

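>>> {"method": "send_rows", "body": {"plan": [[0.0004, -0.0008, 0, 0], [0, 0, 0, 0], [0, 0, 0, 0]]}}

```text
t: 10.73
ee_pos: [0.5586, -0.1779, 0.1533]
tool_rot: [0.002, 0.669, 0.743, 0.001]
force: [-2.2, 2.3, 22.4]
finger_gap: 0.0334
```

```bash
python3 - <<'E'
from h import *
s=read_state();print(s["t"],s["ee_pos"],s["tool_rot"],s["force"],s["ft_torque"],s["finger_gap"])
E
```

```text
10.7333 [ 0.55860763 -0.1779497   0.15333294] [1.59001274e-03 6.69311294e-01 7.42980198e-01 5.37939750e-04] [-2.18296637  2.31958269 22.37868056] [ 0.32530436  0.50179826 -0.02297319] 0.03340963400564459
```

```bash
python3 - <<'E'
from h import *
from scipy.spatial.transform import Rotation as Ro
for w in([-2.97637322e-04,6.69051526e-01,7.43215952e-01,-1.29773165e-04],[7.93e-4,.66929,.7430,1.58e-4],[1.59e-3,.66931,.74298,5.38e-4]):
    print((Ro.from_quat([*w[1:],w[0]]).as_matrix()[:,2]*1e3).round(2))
print(read_state()["tool_rot"])
E
```

```text
[-6.2e-01  2.1e-01 -1.0e+03]
[ 1.39e+00 -8.30e-01 -1.00e+03]
[   3.08   -1.33 -999.99]
[1.59001274e-03 6.69311294e-01 7.42980198e-01 5.37939750e-04]
```

>>> {"method": "send_rows", "body": {"plan": [[0, 0.0002, 0.0004, 0], [0, 0, 0, 0], [0, 0, 0, 0], [0, 0, 0, 0], [0, 0, 0, 0]]}}

```text
t: 11.15
ee_pos: [0.5587, -0.178, 0.1533]
tool_rot: [0.002, 0.669, 0.743, 0.0]
force: [-6.3, 3.0, 28.4]
finger_gap: 0.0335
```

>>> {"method": "send_rows", "body": {"plan": [[0, 0, 0, 0], [0, 0, 0, 0], [0, 0, 0, 0], [0, 0, 0, 0], [0, 0, 0, 0]]}}

```text
t: 11.57
ee_pos: [0.5587, -0.178, 0.1533]
tool_rot: [0.002, 0.669, 0.743, 0.0]
force: [-6.3, 2.5, 29.3]
finger_gap: 0.0333
```

>>> {"method": "send_rows", "body": {"plan": [[0, 0, 0, 0], [0, 0, 0, 0], [0, 0, 0, 0], [0, 0, 0, 0], [0, 0, 0, 0]]}}

```text
t: 11.98
ee_pos: [0.5587, -0.178, 0.1533]
tool_rot: [0.002, 0.669, 0.743, 0.0]
force: [-6.4, 3.6, 28.0]
finger_gap: 0.0331
```

>>> {"method": "send_rows", "body": {"plan": [[0, 0, 0, 0], [0, 0, 0, 0], [0, 0, 0, 0], [0, 0, 0, 0], [0, 0, 0, 0]]}}

```text
t: 12.4
ee_pos: [0.5587, -0.178, 0.1533]
tool_rot: [0.002, 0.669, 0.743, 0.0]
force: [-6.2, 2.8, 29.2]
finger_gap: 0.0336
```

>>> {"method": "send_rows", "body": {"plan": [[0, 0, 0, 0], [0, 0, 0, 0], [0, 0, 0, 0], [0, 0, 0, 0], [0, 0, 0, 0]]}}

```text
t: 12.82
ee_pos: [0.5587, -0.178, 0.1533]
tool_rot: [0.002, 0.669, 0.743, 0.0]
force: [-6.7, 3.0, 29.2]
finger_gap: 0.0333
```

>>> {"method": "send_rows", "body": {"plan": [[0, 0, 0, 0], [0, 0, 0, 0], [0, 0, 0, 0], [0, 0, 0, 0], [0, 0, 0, 0]]}}

```text
t: 13.23
ee_pos: [0.5587, -0.178, 0.1533]
tool_rot: [0.002, 0.669, 0.743, 0.0]
force: [-5.6, 3.1, 28.8]
finger_gap: 0.0335
```

>>> {"method": "send_rows", "body": {"plan": [[0, 0, 0, 0], [0, 0, 0, 0], [0, 0, 0, 0], [0, 0, 0, 0], [0, 0, 0, 0]]}}

```text
t: 13.65
ee_pos: [0.5587, -0.178, 0.1533]
tool_rot: [0.002, 0.669, 0.743, 0.0]
force: [-5.9, 3.4, 28.0]
finger_gap: 0.0336
```

>>> {"method": "send_rows", "body": {"plan": [[0, 0, 0, 0], [0, 0, 0, 0], [0, 0, 0, 0], [0, 0, 0, 0], [0, 0, 0, 0]]}}

```text
t: 14.07
ee_pos: [0.5586, -0.178, 0.1533]
tool_rot: [0.002, 0.669, 0.743, 0.0]
force: [-7.2, 2.4, 28.3]
finger_gap: 0.0333
```

>>> {"method": "send_rows", "body": {"plan": [[0, 0, 0, 0], [0, 0, 0, 0], [0, 0, 0, 0], [0, 0, 0, 0], [0, 0, 0, 0]]}}

```text
t: 14.48
ee_pos: [0.5587, -0.178, 0.1533]
tool_rot: [0.002, 0.669, 0.743, 0.0]
force: [-6.9, 3.6, 28.9]
finger_gap: 0.0333
```

```bash
python3 - <<'E'
from h import *
s=read_state();print(s["t"],s["ee_pos"],s["tool_rot"],s["force"],s["ft_torque"],s["finger_gap"])
p=capture("side");save(p,"s9")
E
```

```text
14.4833 [ 0.55866462 -0.17796895  0.15330459] [1.52886276e-03 6.69284798e-01 7.43004290e-01 3.84148374e-04] [-6.87025693  3.60752139 28.85704226] [0.40746967 1.14166074 0.02606666] 0.03332009724459584
```

View pics/s9.png

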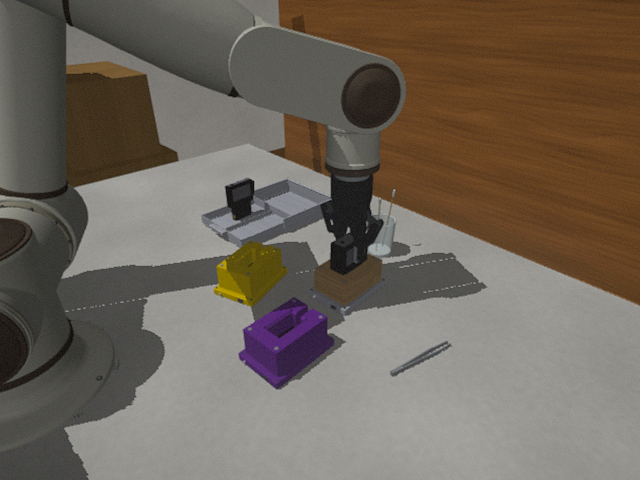

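```bash
python3 -c "
from bench import *
print(close_job())"
```

```text
the job is handed in; nothing more can be done
None
```

The wide black cartridge is in the wooden reader's socket, latch tab on the notch (+x) side, and was still gripped and pressed down when I handed the job in at about 14.5 s.

- **Seating:** The plate was first touched with the TCP at a height of about 0.161 m. At 0.1533 m it stopped and the upward force jumped from about 8 N to 32 N, which is about the expected 8 mm of travel. The side picture taken just after the stop shows the shoulders resting on the block.
- **Hold:** I backed off slightly, then held about 28–29 N for over 3 s. The height and finger opening stayed steady.
- **Rest of the scene:** In the last side picture the narrow cartridge, cup, tweezers and the two look-alike readers appear where they were.
- **What was not perfect:** A sideways force of about 6–7 N and a tool lean of about 3 mrad remained. The cartridge was probably leaning about 2 mrad less than the tool when I gripped it. I estimate any uneven gap under the shoulders at about 0.1 mm, but I could not see the +x shoulder behind the gripper. I also had no direct reading of the plate's travel; it is inferred from height and force.

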